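Load a heating block into the dry-block heater

ROBOT

A 6-joint arm with a two-finger parallel gripper is mounted at the origin on the work surface. World frame = base frame: x ahead of the robot, y to its left, z up, the work surface at z = 0. Lengths are in m, angles in rad, forces in N, time in s.
With the tool pointing down it reaches from about 0.325 to 0.9 m from the base axis. Payload 6.1 kg.
Tool frame: the origin (TCP) lies midway between the tips of the shut fingers; the grasp point (between the pads) lies 19 mm behind it; x points along the fingers, y is the direction in which the jaws open and shut, and the axes are right-handed (so a half turn about x gives the same grasp; the last joint's range is limited). The gripper opens to 85 mm and grips with 20 to 120 N. Pads are 22 mm wide; open, the fingers measure 114 mm over their backs; the gripper's body (76 mm by 85 mm) begins 54 mm behind the grasp point. The pads swing forward as they close: fully open they stand 13 mm farther back than shut.
Start: joints at [-1.325, 0.22, 1.526, -0, 1.395, -0.126], TCP at [0.227, -0.582, 0.231] pointing down, gripper open.
Joint ranges: [-2.98, 2.98], [-0.91, 2.08], [0.09, 2.57], [-1.24, 4.39], [0.2, 2.65], [-2.68, 2.68]. Speed limits (rad/s): [2.57, 2.57, 3.01, 3.14, 3.14, 3.14].

INTERFACE

Orientations are given as [roll, pitch, yaw] about the fixed x, y, z axes, in that order (R = Rz(yaw) Ry(pitch) Rx(roll)).
In Python, from plant import movep, move_l, set_joints, gripper_to, hold, inverse_kinematics, observe, get_image, get_calibration, Unreachable, job_done gives the robot as it stands. Calls block until the motion is done:
- movep(position, orientation): joint-space move of the TCP to a pose.
- move_l(position, feed=0.15, rotation=None, max_force=None): straight line of the TCP; rotation=None keeps the orientation; feed is the mean speed in m/s. With max_force (N) it stops when the force on the tool has changed by that much, and returns True; else False.
- set_joints(angles): joint-space move.
- gripper_to(opening, f_grip=None): finger opening in m; f_grip is the grip in N (None keeps the last); returns when the fingers have stopped.
- hold(seconds).
- inverse_kinematics(position, orientation): joint angles nearest the present ones, or None.
- observe(): the state.
- get_image(name): name is "side" or "top"; returns (picture, depth): 420x560x3 uint8, red, green, blue; 420x560 float32, m along the optical axis (not along the pixel's ray), 0 where there is no reading.
- get_calibration(name): a dict with "intrinsics" (3x3 intrinsics, pixels), "dist_coeffs" ([k1, k2, p1, p2, k3] as OpenCV has them; the pictures are not rectified), "world_from_camera" (4x4, takes a point from camera to world coordinates). Camera axes: x right, y down, z forward; pixel columns grow to the right and rows downward; lengths in m; the calibration is good to about 2 mm. A picture is of the moment at which its call begins. get_calibration takes no time and is no camera call.
A pose or a line that the arm cannot do raises Unreachable and nothing moves.
- job_done(): hands the job in, once; it reports no verdict.
The state is a dict: "time_s": time; "q": joint angles; "joint_velocities": joint speeds; "joint_torque": joint torques, N m; "eef_pos": TCP position; "tcp_rot": TCP orientation; "ft_force": force on the tool from outside, world axes, zero at the start; "torque": the same for the moment, N m; "opening": finger opening in m.
Only numpy, scipy, OpenCV 4.12 (cv2) and the standard library are available. Lean on these libraries where they do the work, as an engineer would, in place of code of your own. Each camera call takes 0.05 s, during which the arm holds its last target.

TASK

Take the aluminium heating block that matches the recess of the dry-block heater (70 mm long, twelve holes) off the bench and set it upright into the recess, where it will first stand a little proud on the stiff ejector plate. Then press it fully home, so that its top is level and flush with the plate around it, and let go. Leave the other two blocks, the glass beaker and the screwdriver where they are.

Things in the scene. Friction and masses are not known exactly. Their poses are not given: they have to be found in the camera images.
- block: The aluminium heating block to load: a brick 70 (x) x 46 (y) x 40 mm (z), about 0.3 kg, twelve dark tube holes, 4 by 3, marked in its top (no real depth: press anywhere). Origin: centre of its underside, z up, x along its length; a half turn about z changes nothing. Stands upright on the bench, as do two other blocks of the same width and height but 46 and 96 mm long.
- block_top (a point): Centre of the heating block's top face, 40 mm above its origin; axes as the block's.
- heater: Dry-block heater, fixed: white housing 260 (x) x 200 (y) x 90 mm (z), blue band, display on its -x face. Origin: centre of its footprint on the bench. On its top lies an aluminium recess plate 130 (x) x 106 (y) x 8 mm, upper face 98 mm above the bench, with the recess in its middle: a straight-walled well 73 mm along the heater's x, 49 mm along its y, 40 mm deep when the ejector is down.
- deck (a point): Nominal centre of the recess mouth, level with the recess plate's upper face, 30 mm in +x of the heater's origin; axes as the heater's. The plate does not lie at the same place every time: the true recess (not tracked) is off this point by up to 5 mm either way in x and in y, not turned, so it must be felt for or seen. Its walls are rigid and 40 mm deep.
- ejector (a joint): Ejector plate, the floor of the recess: 0 = raised (32 mm below the mouth), 0.008 m = fully down (40 mm below, block flush). Stiff, no spring, stays where left: the block's weight alone does not move it, so the block first stands about 8 mm proud; a push of about 10 to 12 N on the block slides it to its stop. Starts between 0 and 0.001 m.
- block_square: Another aluminium block, 46 x 46 x 40 mm, four holes; not to be moved. Origin: centre of its underside.
- block_long: Another aluminium block, 96 (x) x 46 (y) x 40 mm, three big holes; not to be moved. Origin: centre of its underside.
- beaker: Glass beaker, 72 mm across, 85 mm tall; not to be moved. Origin: centre of its underside.
- driver: Black-handled screwdriver 170 mm long, lying along its x; not to be moved. Origin: centre of its underside.
Things that resemble listed ones, but are neither listed nor needed, are in the scene too. What is shaped like the block but blue or turquoise is not meant.

How it is judged:
On the way, in this order (a step that is already met when the one before it is completed fails the run):
1. the block is lifted off the bench (height (world z) of block above 0.05 m), for 0.1 s.
2. the block stands upright in the recess, at least 10 mm in, before the ejector plate is fully pressed down (x of block_top in the frame of deck between -0.009 and 0.009 m and y of block_top in the frame of deck between -0.009 and 0.009 m and angle between the x axis of block and the x axis of heater, either way round below 0.06 rad and z of block_top in the frame of deck below 0.03 m and angle between block's own z axis and vertical below 0.2 rad and value of joint ejector below 0.006 m), for 0.1 s.
At the end, for the whole second after the job is handed in: The block is in the recess, upright (0.04 rad), top flush with the recess plate (at most 2 mm proud, 3 mm low), ejector plate pressed down (over 6.8 of 8 mm), block at rest and released; other blocks, beaker, screwdriver not moved over 25 mm (x of block_top in the frame of deck between -0.009 and 0.009 m and y of block_top in the frame of deck between -0.009 and 0.009 m and angle between the x axis of block and the x axis of heater, either way round below 0.06 rad and z of block_top in the frame of deck between -0.003 and 0.002 m and angle between block's own z axis and vertical below 0.04 rad and value of joint ejector above 0.0068 m and linear speed of block below 0.01 m/s and contact force between the fingers and block below 0.1 N); the robot touches nothing.
It fails at once if one of the other two blocks is moved by more than 25 mm or tipped over (distance of any of block_square, block_long from where it was at the start of the episode above 0.025 m or angle between any of block_square, block_long's own z axis and vertical above 0.4 rad).
It fails at once if the beaker or the screwdriver is moved by more than 25 mm or tipped over (distance of any of beaker, driver from where it was at the start of the episode above 0.025 m or angle between beaker's own z axis and vertical above 0.4 rad).
It also fails if it takes over 67 s, if anything falls off the work surface, if the arm or the gripper's body presses on something with over 40 N, if the wrist force passes 120 N, or if a joint passes its speed limit or range.

## Working session

There is one attempt and no reset: what is moved stays moved. The work goes in short steps, each a Python script; the robot and the scene stay as the last script left them, time stands still between calls to the robot, and variables do not carry over. Pictures are saved under pics/ and viewed, and the job is handed in when it is done.

```bash
ls; mkdir -p pics
python3 - <<'E'
from plant import *
import cv2,numpy as np
for n in("top","side"):
    im,d=get_image(n); cv2.imwrite(f"pics/{n}0.png",im[:,:,::-1]); np.savez(f"{n}0.npz",im=im,d=d)
    c=get_calibration(n); print(n,c)
s=observe(); print(s)
E
```

```text
pics
top {'intrinsics': array([[402.01547721,   0.        , 283.78984823],
       [  0.        , 402.01547721, 212.19531296],
       [  0.        ,   0.        ,   1.        ]]), 'dist_coeffs': array([-0.11764977,  0.        ,  0.        ,  0.        ,  0.        ]), 'world_from_camera': array([[ 0.02024757, -0.99067538,  0.1347306 ,  0.36103088],
       [-0.99972959, -0.02160296, -0.00860553, -0.10483185],
       [ 0.01143587, -0.13451992, -0.9908449 ,  1.0648791 ],
       [ 0.        ,  0.        ,  0.        ,  1.        ]])}
side {'intrinsics': array([[479.44062349,   0.        , 280.57701735],
       [  0.        , 479.44062349, 216.00313033],
       [  0.        ,   0.        ,   1.        ]]), 'dist_coeffs': array([-0.0735696,  0.       ,  0.       ,  0.       ,  0.       ]), 'world_from_camera': array([[-0.76165867, -0.34850201,  0.54628053, -0.17381036],
       [-0.64795165,  0.41729272, -0.63720126,  0.64463637],
       [-0.00589297, -0.83929324, -0.54364707,  0.72508076],
       [ 0.        ,  0.        ,  0.        ,  1.        ]])}
{'time_s': 0.1, 'q': array([-1.32510446e+00,  2.21156597e-01,  1.52752842e+00, -2.63876102e-05,
        1.39471315e+00, -1.26077013e-01]), 'joint_velocities': array([-2.24784818e-04, -2.22361790e-03, -2.19411430e-03,  6.96652707e-04,
       -1.33597078e-03,  6.05717809e-05]), 'joint_torque': array([ 3.33079397e-04, -4.98241997e+01, -3.90550554e+01, -2.99574103e-04,
        5.60367946e-03,  6.36817575e-06]), 'eef_pos': array([ 0.22690322, -0.58175101,  0.23028608]), 'tcp_rot': array([-1.68248992,  1.56899063,  1.83087626]), 'ft_force': array([-0.04738448, -0.11828235,  0.38091087]), 'torque': array([ 0.02494255,  0.03389343, -0.0327588 ]), 'opening': 0.08508828673473609}
```

View pics/top0.png

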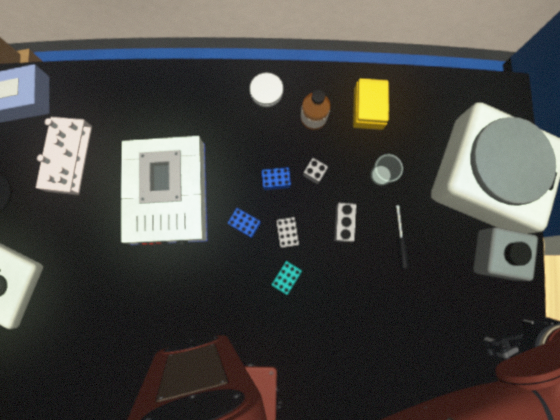

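View pics/side0.png

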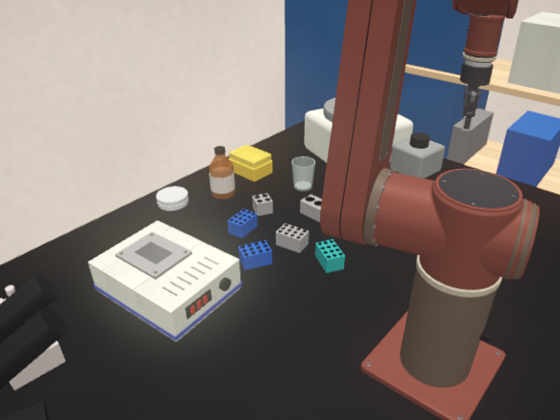

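Top view: the silver blocks are at (288,232) with 12 holes in a 4x3 pattern, (345,222) with 3 big holes and (316,170) with 4 holes. The blue ones at (276,178) and (244,222) and the turquoise one at (287,278) are excluded. (288,232) fits the description. The heater is at (163,190), its recess at (160,177). I'll confirm the block in an enlarged crop.

Run:
```python
import cv2,numpy as np
im=np.load("top0.npz")["im"][:,:,::-1]
a=cv2.resize(im[205:260,255:325],None,fx=8,fy=8,interpolation=cv2.INTER_CUBIC)[:, :400]
b=cv2.resize(im[140:213,130:192],None,fx=6,fy=6,interpolation=cv2.INTER_CUBIC)
h=max(a.shape[0],b.shape[0]); o=np.zeros((h,a.shape[1]+b.shape[1],3),np.uint8)
o[:a.shape[0],:a.shape[1]]=a;o[:b.shape[0],a.shape[1]:]=b
cv2.imwrite("pics/crop0.png",o)
d=np.load("top0.npz")["d"]; print(d[232,288],d[150,150],d[177,160],d[240,260])
```

```text
1.028218 1.0013678 1.0165871 1.063726
```

View pics/crop0.png

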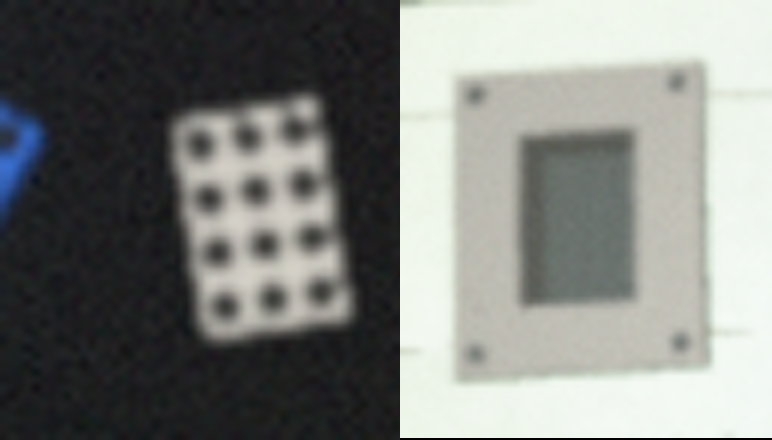

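Confirmed: a silver brick with 4x3 holes. The recess mouth is visible as a dark rectangle. Next I measure both.

```bash
cat > h.py <<'E'
import cv2,numpy as np
from plant import *
def cast(n,px,z):
    c=get_calibration(n);K=np.array(c["intrinsics"]);T=np.array(c["world_from_camera"])
    p=cv2.undistortPoints(np.float64(px).reshape(-1,1,2),K,np.array(c["dist_coeffs"])).reshape(-1,2)
    r=np.c_[p,np.ones(len(p))]@T[:3,:3].T; o=T[:3,3]
    return o+r*((z-o[2])/r[:,2])[:,None]
def rect(n,mask,z,seed):
    """component at seed -> min area rect of its contour in world plane z"""
    cs,_=cv2.findContours(mask.astype(np.uint8),cv2.RETR_EXTERNAL,cv2.CHAIN_APPROX_NONE)
    c=max([c for c in cs if cv2.pointPolygonTest(c,seed,False)>=0],key=len)
    h=cv2.convexHull(c); w=cast(n,h,z)[:,:2]
    (cx,cy),(a,b),ang=cv2.minAreaRect((w*1000).astype(np.float32))
    if a<b:a,b,ang=b,a,ang+90
    ang=(ang+90)%180-90
    return cv2.boundingRect(c),round(cx,1),round(cy,1),round(a,1),round(b,1),round(ang,2)
E
python3 - <<'E'
from h import *
up=4
for n,bs,hs in(("top",(288,232),(160,177)),("side",(292,236),(154,252))):
    im=np.load(f"{n}0.npz")["im"]
    big=cv2.resize(im,None,fx=up,fy=up,interpolation=cv2.INTER_CUBIC)
    g=cv2.cvtColor(big,cv2.COLOR_RGB2GRAY)
    sat=big.max(2).astype(int)-big.min(2)
    def R(mask,z,seed):
        cs,_=cv2.findContours(mask.astype(np.uint8),cv2.RETR_EXTERNAL,cv2.CHAIN_APPROX_NONE)
        s=(seed[0]*up+1.5,seed[1]*up+1.5)
        cc=[c for c in cs if cv2.pointPolygonTest(c,s,False)>=0]
        if not cc: return None
        c=min(cc,key=cv2.contourArea)
        if cv2.contourArea(c)<200*up: return 'small'
        px=(cv2.convexHull(c).reshape(-1,2)+.5)/up-.5
        w=cast(n,px,z)[:,:2]
        (cx,cy),(a,b),ang=cv2.minAreaRect((w*1000).astype(np.float32))
        if a<b:a,b,ang=b,a,ang+90
        return px.min(0),px.max(0),[round(v,2) for v in(cx,cy,a,b,(ang+90)%180-90)]
    print(n,"gray block",g[bs[1]*up,bs[0]*up],"recess",g[hs[1]*up,hs[0]*up], g[(hs[1]-20)*up,hs[0]*up])
    for t in (90,110,130,150): print("block",t,R((g>t)&(sat<50),.04,bs))
    for t in (120,130,140,150): print("recess",t,R(g<t,.098,hs))
    for t in (185,195,205,215): print("plate",t,R(g<t,.098,hs))
E
```

```text
top gray block 194 recess 111 186
block 90 (array([276.125, 216.625]), array([298.375, 247.125]), [449.86, -123.18, 74.26, 50.22, 9.66])
block 110 (array([276.375, 216.875]), array([298.125, 246.875]), [449.79, -123.32, 72.69, 48.74, 9.99])
block 130 (array([276.875, 217.875]), array([297.875, 246.375]), [449.77, -123.25, 71.07, 46.8, 9.8])
block 150 (array([277.125, 218.125]), array([297.625, 246.125]), [449.77, -123.61, 69.69, 45.65, 10.32])
recess 120 (array([-0.375, 10.125]), array([559.375, 419.375]), [485.81, -151.45, 1634.3, 1128.67, -85.26])
recess 130 (array([-0.375,  9.625]), array([559.375, 419.375]), [486.67, -151.54, 1635.07, 1130.44, -85.26])
recess 140 (array([-0.375,  9.125]), array([559.375, 419.375]), [487.18, -152.02, 1635.72, 1132.11, -85.22])
recess 150 (array([-0.375, -0.375]), array([559.375, 419.375]), [492.24, -167.43, 1646.79, 1162.39, -84.15])
plate 185 (array([-0.375, -0.375]), array([559.375, 419.375]), [544.5, -108.25, 1669.88, 1175.78, -88.48])
plate 195 (array([-0.375, -0.375]), array([559.375, 419.375]), [544.5, -108.25, 1669.88, 1175.78, -88.48])
pla
[... 745 characters left out ...]
[1218.6, -1587.17, 4670.55, 1867.9, -70.37])
recess 140 (array([-0.375, -0.375]), array([559.375, 419.375]), [1218.41, -1587.18, 4670.46, 1867.99, -70.36])
recess 150 (array([-0.375, -0.375]), array([559.375, 419.375]), [1219.74, -1587.73, 4672.35, 1871.59, -70.4])
plate 185 (array([-0.375, -0.375]), array([559.375, 419.375]), [1204.5, -1590.86, 4667.98, 1884.5, -69.97])
plate 195 (array([-0.375, -0.375]), array([559.375, 419.375]), [1205.86, -1591.38, 4669.9, 1888.11, -70.0])
plate 205 (array([-0.375, -0.375]), array([559.375, 419.375]), [1299.73, -1763.25, 5018.91, 2112.26, -76.61])
plate 215 (array([-0.375, -0.375]), array([559.375, 419.375]), [1601.35, -1171.54, 5200.35, 4261.77, 37.81])
```

```bash
cat >> h.py <<'E'
def comp(n,im,lo,hi,z,seed,up=4,satmax=255):
    big=cv2.resize(im,None,fx=up,fy=up,interpolation=cv2.INTER_CUBIC)
    g=cv2.cvtColor(big,cv2.COLOR_RGB2GRAY); sat=big.max(2).astype(int)-big.min(2)
    m=((g>=lo)&(g<hi)&(sat<=satmax)).astype(np.uint8)
    _,L=cv2.connectedComponents(m,connectivity=4)
    l=L[int(seed[1]*up+1.5),int(seed[0]*up+1.5)]
    if l==0: return None
    cs,_=cv2.findContours((L==l).astype(np.uint8),cv2.RETR_EXTERNAL,cv2.CHAIN_APPROX_NONE)
    px=(cv2.convexHull(max(cs,key=cv2.contourArea)).reshape(-1,2)+.5)/up-.5
    w=cast(n,px,z)[:,:2]
    (cx,cy),(a,b),ang=cv2.minAreaRect((w*1000).astype(np.float32))
    if a<b:a,b,ang=b,a,ang+90
    return px.min(0),px.max(0),[round(float(v),2) for v in(cx,cy,a,b,(ang+90)%180-90)]
E
python3 - <<'E'
from h import *
for n,hs,ps in(("top",(160,177),(145,177)),("side",(154,252),(125,254))):
    im=np.load(f"{n}0.npz")["im"]
    for t in (130,140,150,160): print(n,"recess",t,comp(n,im,0,t,.098,hs))
    for t in (205,215,225): print(n,"plate",t,comp(n,im,150,t,.098,ps))
    print(comp(n,im,205,256,.09,(130,220) if n=="top" else (115,270)))
E
```

```text
top recess 130 (array([149.625, 161.375]), array([168.125, 190.125]), [577.2, 198.49, 71.48, 46.76, 3.76])
top recess 140 (array([149.375, 161.125]), array([168.375, 190.375]), [577.24, 198.36, 72.46, 48.28, 4.21])
top recess 150 (array([149.125, 161.125]), array([168.625, 190.625]), [577.2, 198.35, 73.55, 49.56, 4.22])
top recess 160 (array([148.875, 160.625]), array([168.875, 190.875]), [577.18, 198.6, 75.05, 50.76, 3.74])
top plate 205 (array([138.625, 149.875]), array([181.625, 203.125]), [575.75, 195.94, 130.47, 107.38, 4.71])
top plate 215 (array([138.375, 149.625]), array([181.875, 203.375]), [575.67, 195.95, 131.84, 109.14, 4.43])
top plate 225 (array([137.875, 149.125]), array([182.375, 203.625]), [575.81, 195.68, 133.34, 112.15, 4.5])
(array([121.375, 136.125]), array([201.125, 241.625]), [547.36, 195.34, 259.16, 199.6, 4.31])
side recess 130 None
side recess 140 None
side recess 150 (array([134.875, 242.125]), array([170.375, 262.875]), [575.47, 197.78, 69.27, 46.09, 4.21])
side recess 160 (array([134.625, 241.625]), array([170.875, 263.125]), [575.55, 197.6, 71.14, 47.67, 4.18])
side plate 205 (array([114.875, 232.125]), array([191.625, 279.125]), [569.91, 200.85, 136.55, 110.2, 4.42])
side plate 215 (array([114.625, 231.875]), array([191.625, 279.375]), [570.45, 200.87, 137.92, 112.01, 4.47])
side plate 225 (array([114.375, 231.625]), array([191.875, 279.375]), [570.62, 200.77, 139.28, 113.51, 4.59])
(array([ 88.375, 220.875]), array([238.125, 312.375]), [544.61, 195.95, 261.76, 201.59, 4.33])
```

```bash
cat >> h.py <<'E'
def ori(deg,flip=0): return [0,np.pi/2,np.radians(deg)+flip*np.pi]
E
python3 - <<'E'
from h import *
for f in(0,1,-1):
    for p,a in(((.4498,-.1234,.15),10),((.4498,-.1234,.012),10),((.5765,.1981,.2),4.25),((.5765,.1981,.1),4.25)):
        q=inverse_kinematics(p,ori(a,f)); print(f,None if q is None else np.round(q,2))
E
```

```text
0 [-0.44 -0.09  2.01  0.    1.22 -2.18]
0 [-0.44  0.13  2.09  0.    0.92 -2.18]
0 [ 0.2   0.21  1.6  -0.    1.33 -1.44]
0 [ 0.2   0.31  1.68 -0.    1.15 -1.44]
1 [-0.44 -0.09  2.01 -0.    1.22  0.96]
1 [-0.44  0.13  2.09 -0.    0.92  0.96]
1 [0.2  0.21 1.6  0.   1.33 1.7 ]
1 [ 0.2   0.31  1.68 -0.    1.15  1.7 ]
-1 [-0.44 -0.09  2.01 -0.    1.22  0.96]
-1 [-0.44  0.13  2.09 -0.    0.92  0.96]
-1 [0.2  0.21 1.6  0.   1.33 1.7 ]
-1 [ 0.2   0.31  1.68 -0.    1.15  1.7 ]
```

Run:
```python
from h import *
movep([.4498,-.1234,.13],ori(10,1))
print(move_l([.4498,-.1234,.012],feed=.1,max_force=12))
s=observe();print(s["eef_pos"],s["ft_force"])
gripper_to(.03,50)
s=observe();print(s["opening"],s["ft_force"])
move_l([.4498,-.1234,.19],feed=.12)
s=observe();print(s["time_s"],s["opening"],s["ft_force"],s["eef_pos"])
move_l([.5765,.1981,.19],feed=.15,rotation=ori(4.25,1))
s=observe();print(s["time_s"],s["opening"],s["ft_force"],s["eef_pos"])
for n in("top","side"):
    im,d=get_image(n); cv2.imwrite(f"pics/{n}1.png",im[:,:,::-1]); np.savez(f"{n}1.npz",im=im,d=d)
def cr(n,x0,y0,x1,y1): 
    return cv2.resize(np.load(f"{n}1.npz")["im"][y0:y1,x0:x1,::-1],(400,400),interpolation=cv2.INTER_CUBIC)
cv2.imwrite("pics/crop1.png",np.hstack([cr("top",90,120,210,240),cr("side",85,150,235,300)]))
```

```text
False
[ 0.45042275 -0.12368478  0.01266073] [ 0.63346168  0.04087469 -0.5480171 ]
0.04495764828362154 [-0.49206004  1.31358998  5.56929   ]
5.4 0.04529458889385957 [ 0.16098835  0.71686137 -2.25217991] [ 0.449256   -0.12315099  0.18906655]
7.85 0.04511367741065811 [ 0.29946202  0.65640305 -2.77621564] [0.57647401 0.19756172 0.19005215]
```

View pics/crop1.png

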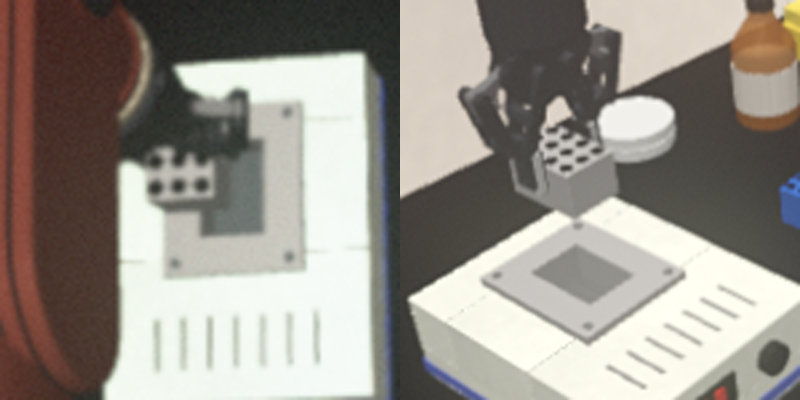

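The block is held level. In the side view it hangs above the recess at about (154,250). I lower it to just above the plate and look again.

Run:
```python
from h import *
move_l([.5765,.1981,.116],feed=.1,max_force=10)
s=observe();print(s["time_s"],s["opening"],s["ft_force"],s["eef_pos"])
for n in("top","side"):
    im,d=get_image(n); np.savez(f"{n}2.npz",im=im,d=d)
def cr(n,x0,y0,x1,y1): 
    return cv2.resize(np.load(f"{n}2.npz")["im"][y0:y1,x0:x1,::-1],(400,400),interpolation=cv2.INTER_CUBIC)
cv2.imwrite("pics/crop2.png",np.hstack([cr("top",120,140,200,220),cr("side",105,200,205,300)]))
```

```text
8.8417 0.04528453003300514 [-0.86696377  0.56956732 -3.07269148] [0.57712055 0.19823731 0.11674037]
```

View pics/crop2.png

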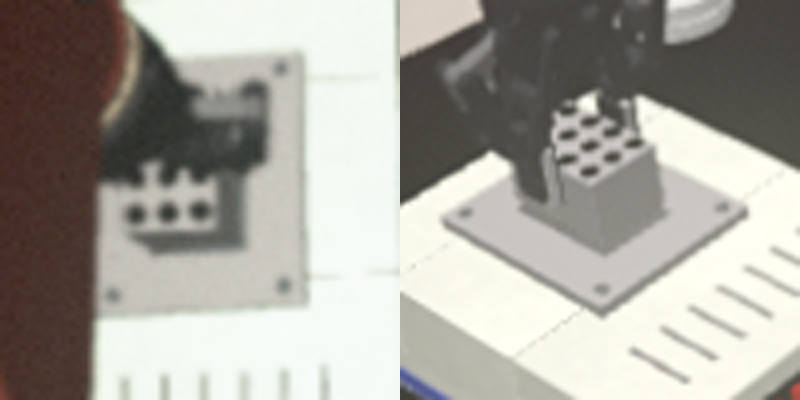

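The block sits squarely over the recess in both views, so I'll feel for the fit with a gentle descent.

```bash
cat >> h.py <<'E'
def st(t=""):
    s=observe();print(t,round(s["time_s"],2),np.round(s["opening"],4),np.round(s["ft_force"],1),np.round(s["torque"],2),np.round(s["eef_pos"],4));return s
E
python3 - <<'E'
from h import *
r=move_l([.5765,.1981,.098],feed=.03,max_force=5);print(r);st()
E
```

```text
False
 9.69 0.0455 [-0.8  0.3 -3.9] [ 0.05 -0.04  0.05] [0.5766 0.1981 0.098 ]
```

Run:
```python
from h import *
r=move_l([.5765,.1981,.0945],feed=.02,max_force=5);print(r);st()
hold(.2)
gripper_to(.07);st()
move_l([.5765,.1981,.2],feed=.12);st()
gripper_to(0.0,20);
for n in("top","side"):
    im,d=get_image(n); np.savez(f"{n}3.npz",im=im,d=d)
def cr(n,x0,y0,x1,y1): 
    return cv2.resize(np.load(f"{n}3.npz")["im"][y0:y1,x0:x1,::-1],(400,400),interpolation=cv2.INTER_CUBIC)
cv2.imwrite("pics/crop3.png",np.hstack([cr("top",120,140,200,220),cr("side",105,200,205,300)]))
```

```text
True
 9.93 0.0449 [-1.3  0.8  4.3] [-0.06  0.14  0.06] [0.5772 0.1983 0.0959]
 10.49 0.0697 [ 0.3 -0.2  0.4] [0.03 0.04 0.04] [0.5755 0.1979 0.0936]
 11.53 0.0703 [-0.5 -0.3  0.2] [-0.01  0.03  0.  ] [0.5759 0.198  0.1989]
```

View pics/crop3.png

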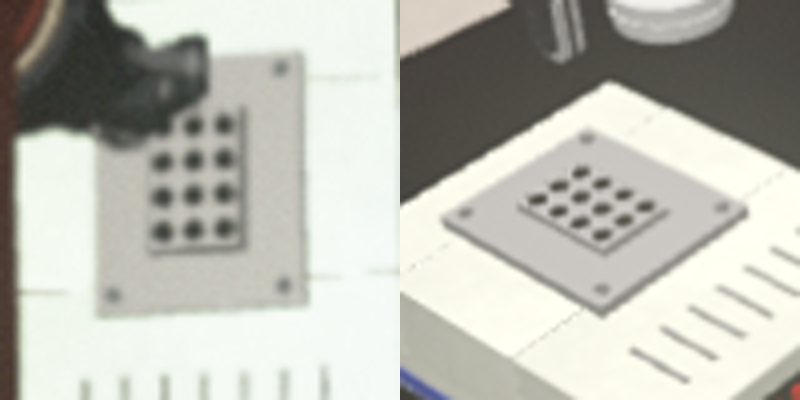

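The block dropped in and stands level, a few mm proud, around top-view pixel (159,177). Next I press at its centre with the closed fingers.

Run:
```python
from h import *
st()
move_l([.5768,.198,.118],feed=.12)
r=move_l([.5768,.198,.094],feed=.01,max_force=5);print(r);s=st("contact")
r=move_l([.5768,.198,.092],feed=.01,max_force=30);print(r);st("stop")
hold(.2);st()
move_l([.5768,.198,.2],feed=.12);st()
for n in("top","side"):
    im,d=get_image(n); np.savez(f"{n}4.npz",im=im,d=d)
def cr(n,x0,y0,x1,y1): 
    return cv2.resize(np.load(f"{n}4.npz")["im"][y0:y1,x0:x1,::-1],(400,400),interpolation=cv2.INTER_CUBIC)
cv2.imwrite("pics/crop4.png",np.hstack([cr("top",120,140,200,220),cr("side",105,200,205,300)]))
```

```text
12.29 -0.0 [-0.1 -0.6 -0. ] [ 0.01 -0.01  0.04] [0.5765 0.1981 0.2001]
True
contact 14.59 -0.0002 [-0.7 -0.1  4.5] [-0.06  0.12 -0.02] [0.5768 0.198  0.1029]
True
stop 15.39 -0.0001 [-1.4  0.4  4.6] [-0.07  0.29  0.01] [0.5771 0.1981 0.098 ]
 15.59 0.0001 [-1.7 -1.6  5.9] [-0.11  0.26 -0.04] [0.577  0.1981 0.098 ]
 16.6 -0.0 [ 0.6 -0.3 -0.5] [-0.02  0.03  0.04] [0.5761 0.1978 0.1988]
```

View pics/crop4.png

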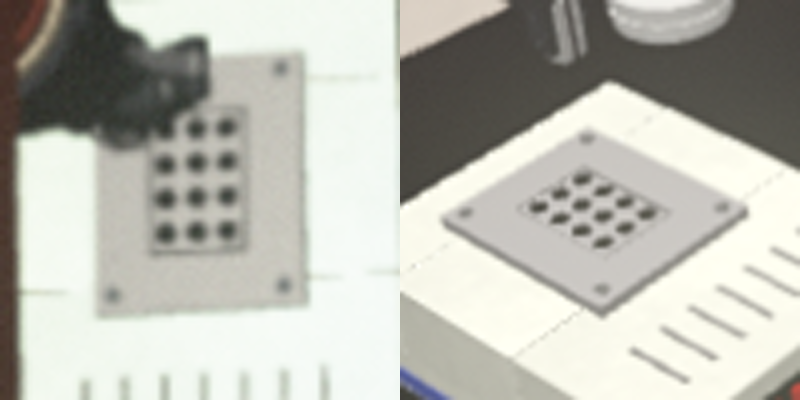

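The block looks flush and level. I'll press once more as a check, then retreat and compare depths.

Run:
```python
from h import *
move_l([.5768,.198,.110],feed=.12)
r=move_l([.5768,.198,.090],feed=.01,max_force=4);print(r);s=st("contact")
r=move_l([.5768,.198,.090],feed=.01,max_force=35);print(r);st("stop")
move_l([.5768,.198,.2],feed=.12)
movep([.40,-.25,.3],ori(4.25,1));st()
for n in("top","side"):
    im,d=get_image(n); np.savez(f"{n}5.npz",im=im,d=d)
def cr(n,x0,y0,x1,y1): 
    return cv2.resize(np.load(f"{n}5.npz")["im"][y0:y1,x0:x1,::-1],(400,400),interpolation=cv2.INTER_CUBIC)
cv2.imwrite("pics/crop5.png",np.hstack([cr("top",120,140,200,220),cr("side",105,200,205,300)]))
for n,box,pl in(("side",(140,246,166,259),[(120,252,130,256),(178,248,186,252)]),("top",(151,164,167,188),[(141,155,146,200),(172,155,178,200)])):
  for k in "035":
    f=np.load(f"{n}{k}.npz")["d"];c=get_calibration(n);K=c["intrinsics"];T=c["world_from_camera"]
    v,u=np.mgrid[0:420,0:560]; p=cv2.undistortPoints(np.float64(np.dstack([u,v])).reshape(-1,1,2),K,c["dist_coeffs"]).reshape(420,560,2)
    Z=f*(p[...,0]*T[2,0]+p[...,1]*T[2,1]+T[2,2])+T[2,3]; Z[f==0]=np.nan
    m=lambda b:round(float(np.nanmedian(Z[b[1]:b[3],b[0]:b[2]])),4)
    b=box;mx=(b[0]+b[2])//2
    print(n,k,"block",m(b),"halves",m((b[0],b[1],mx,b[3])),m((mx,b[1],b[2],b[3])),"plate",[m(q) for q in pl])
```

```text
True
contact 18.81 0.0 [-0.2 -0.8  3.9] [-0.05  0.09  0.02] [0.5768 0.198  0.098 ]
True
stop 19.3 -0.0003 [-2.1 -1.2  6.6] [-0.13  0.45 -0.01] [0.5771 0.1981 0.098 ]
 22.1 -0.0002 [ 0.8  0.5 -0.2] [-0.03  0.01  0.02] [ 0.4004 -0.2494  0.2997]
side 0 block 0.0793 halves 0.0803 0.0783 plate [0.099, 0.0991]
side 3 block 0.1041 halves 0.1039 0.1043 plate [0.099, 0.0996]
side 5 block 0.099 halves 0.0989 0.0991 plate [0.0989, 0.099]
top 0 block 0.0667 halves 0.0675 0.0661 plate [0.0987, 0.0985]
top 3 block 0.104 halves 0.1041 0.1037 plate [0.0995, 0.0986]
top 5 block 0.0988 halves 0.0989 0.0987 plate [0.0984, 0.0986]
```

View pics/crop5.png

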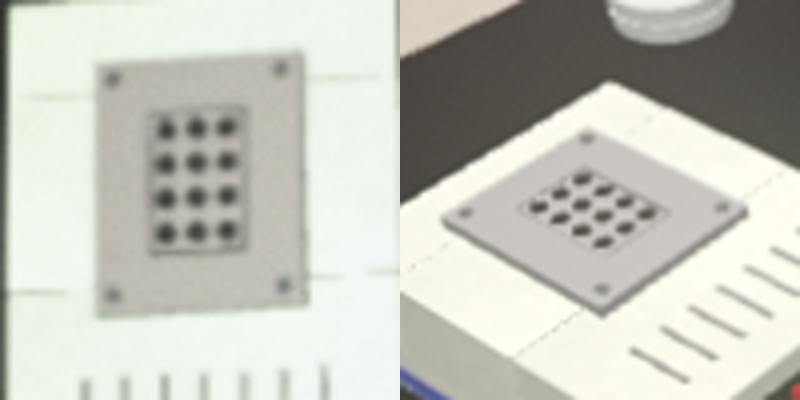

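Run:
```python
from h import *
im,_=get_image("top"); cv2.imwrite("pics/final.png",im[:,:,::-1])
job_done()
```

```text
the job is handed in; nothing more can be done
```

View pics/final.png

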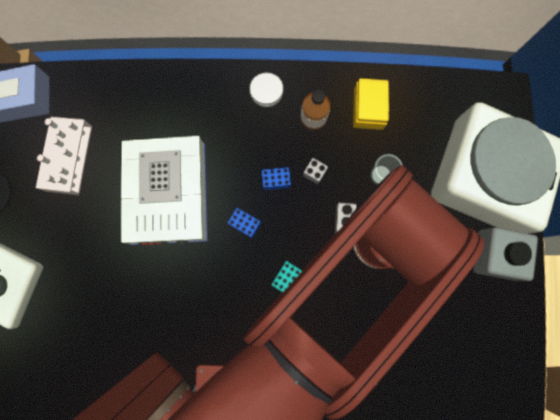

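I loaded the silver 12-hole block into the heater recess, pressed it home with the closed fingers, retreated and handed the job in at about 22 s of robot time. The interface gives no verdict.

- **Final seating:** In both depth views the block top is within 0.5 mm of the plate, with its two halves within 0.2 mm of each other. A second press met resistance at z = 0.098 m and pushing on did not move the block, so the ejector is at its stop.
- **One deviation:** After I released it, the block stood about 5 mm proud instead of the expected 8 mm. That means the ejector had already gone down about 3 mm during the release, which is still under the 6 mm limit.
- **Other objects:** In the final top picture the square block and the beaker are where they were. The arm hides the screwdriver and part of the long block. I touched neither, but I did not confirm their positions by eye.

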